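Fetch the toy car from behind the finish tin

ROBOT

A 6-joint arm with a two-finger parallel gripper is mounted at the origin on the work surface. World frame = base frame: x ahead of the robot, y to its left, z up, the work surface at z = 0. Lengths are in m, angles in degrees, forces in N, time in s.
With the tool pointing down it reaches from about 0.25 to 0.725 m from the base axis. Payload 9.7 kg.
Tool frame: the origin (TCP) lies where the fingers leave the gripper's body, on its centre line; the fingertips stand 73 mm ahead of it and the grasp point (between the pads) lies 54 mm ahead of it; z points along the fingers, y is the line along which they close (so a half turn about z gives the same grasp; the last joint's range is limited). The gripper opens to 85 mm and grips with 20 to 120 N. Pads are 22 mm wide; open, the fingers measure 114 mm over their backs; the gripper's body (76 mm by 85 mm) begins 54 mm behind the grasp point. The pads swing forward as they close: fully open they stand 13 mm farther back than shut.
Start: joints at [-65.145, 4.979, 10.078, 95.1, 0, 90], TCP at [0.231, -0.499, 0.304] pointing down, gripper open.
Joint ranges: [-179.16, 179.16], [-48.56, 103.87], [-65.8, 70.77], [-126.05, 130.52], [-82.76, 87.17], [-180, 180]. Speed limits (degrees/s): [127.2, 127.2, 147.25, 180, 180, 180].

INTERFACE

Orientations are given as [roll, pitch, yaw] about the fixed x, y, z axes, in that order (R = Rz(yaw) Ry(pitch) Rx(roll)).
In Python, from workcell import sensors, imaging, bot gives the robot as it stands.
- The arm moves only by the tool apply_moves, never from a script. Its argument "rows" is a list of rows, each a list of 3 entries, a list of its own where there are three numbers: the shift along the tool's x, y, z in units of 10 cm (1.0 is 10 cm), then the turn, a rotation vector about the tool's x, y, z in units of 30 degrees (1.0 is 30 degrees), then the opening, from 0 (shut) to 1 (fully open). A call has 1 to 20 rows; each row is the pose to reach, as a shift and turn from the pose commanded when the call began, along the tool's axes at that moment; what a row does not reach only later rows make up. A row lasts 1/10 s, in which the tool goes at most 50 mm and 8.59 degrees, less where a joint would pass 70% of its speed; a pose out of reach is approached as far as the arm can. A call with a number of a shift or a turn outside -1 to 1 is refused whole. A call with a gripper value outside its range is refused whole. The fingers move at their own pace and stop on an object; "force" is the grip in N (left out, the last holds). Time passes only in rows, so rows that repeat a pose let the fingers close. It gives the time, the measured TCP pose, the force, the opening and the grip force at its end, in the units of the state.
- sensors.get_obs(): the state, without advancing time (a new reading comes with each control period).
- imaging.camera(name): name is "scene" or "top" or "wrist"; returns (picture, depth): 420x560x3 uint8, red, green, blue; 420x560 float32, m along the optical axis (not along the pixel's ray), 0 where there is no reading.
- imaging.get_calibration(name): a dict with "intrinsics" (3x3 intrinsics, pixels), "world_from_camera" (4x4, takes a point from camera to world coordinates). Camera axes: x right, y down, z forward; pixel columns grow to the right and rows downward; lengths in m; the calibration is good to about 2 mm. A picture is of the moment at which its call begins: read the wrist's pose just before it. get_calibration takes no time and is no camera call; for the wrist camera it gives the pose at the moment of the call.
- bot.job_done(): hands the job in; it is judged then, once.
The state is a dict: "time": time; "q": joint angles; "qd": joint speeds; "joint_efforts": joint torques, N m; "ee_pos": TCP position; "tcp_rot": TCP orientation; "wrist_force": force on the tool from outside, world axes, zero at the start; "torque": the same for the moment, N m; "opening": finger opening in m; "grasp_force": force on a finger pad.
Only numpy, scipy, OpenCV 4.12 (cv2) and the standard library are available. Lean on these libraries where they do the work, as an engineer would, in place of code of your own. Each camera call takes 0.05 s, during which the arm holds its last target. There are 200 camera calls.

TASK

Move the blue tin of wood finish aside off its green disc, keeping it upright, then lift the red toy car out of the tray behind it and set it down on its wheels near the middle of the stack of plywood panels (white on top). Then put the blue tin back, upright, on its green disc. Set both down rather than dropping them, and leave the plain wooden car, the glue bottle and the sanding block where they are.

Things in the scene. Friction and masses are not known exactly. Their poses are not given: they have to be found in the camera images.
- tin_mid (a point): Centre of the blue tin of wood finish with a pale paper band and steel lid: upright cylinder 64 mm in diameter, 130 mm tall overall (the lid, the top 12 mm, is 58 mm in diameter), about 0.4 kg, loose. The point lies on its axis 65 mm above its underside; z runs up its axis. It starts on the green disc, in front of the tray.
- red_car_mid (a point): Centre of the loose red wooden toy car, about 90 g, slab-sided: 72 mm long (x), 34 wide (y), 46 tall (z, up); the point is 23 mm above the wheels' bottom. Cabin 40 mm long, centred 5 mm towards +x, full height; bonnet and tail 26 mm tall. Grip its flat sides, across y. It stands on its wheels in one of the tray's two bays, length roughly along the station's x.
- plain_car_mid (a point): Centre (23 mm above its wheels' bottom) of a plain unpainted wooden toy car of the same shape in the other bay of the tray; to be left alone.
- station: Fixed grey-painted base board, 12 mm thick, 316 mm wide (y), x from -165 to +80 mm; carries the tray, green disc and light bar. Origin on the bench under the tray's centre; x points from its front (the tin's side, turned obliquely to the robot and its right) to its rear, y to the left seen from the front, z up. In front of the tray (x -165 to -65 mm) only the tin stands on it.
- bay_left (a point): Centre of the inner floor of the left bay of the fixed wooden tray, at y = +75 mm of the station. The tray is 130 (x) by 305 mm (y) outside, walls 5 mm thick, rim 36 mm above the bench, inner floor 17 mm above the bench, split in two bays by a wall at the station's y = 0; each bay is 120 (x) by 145 mm (y) inside.
- bay_right (a point): Centre of the inner floor of the right bay of the tray, at y = -75 mm of the station; the same size as the left one.
- lightbar (a point): Centre of the fixed aluminium light bar above both bays: 24 (x) by 310 (y) by 18 mm (z), underside 197 mm above the bench, its diffuser 195; at x = -12 mm, y = 0 of the station. Two thin legs at the station's rear corners (x +72, y +-147 mm), arms forward at 207 mm height. No room for a vertical gripper over the cars: reach in from the front, tool tilted.
- disc (a point): Centre of the green painted disc, 90 mm in diameter and flat, on the top of the station's base (12 mm above the bench), in front of the tray at x = -112 mm, y = 0 of the station's frame: the tin's place.
- stack_top (a point): Centre of the top face of the fixed stack of thin plywood panels, the top one primed white, 140 by 140 mm and 52 mm tall, on the bench to the robot's left or right of the station; x and y along its edges, z up.
- glue_mid (a point): Centre, 80 mm above the bench, of the loose yellow glue bottle with an orange cap, 60 mm in diameter and 160 mm tall, on the bench on the other side of the station from the stack; to be left alone.
- block_mid (a point): Centre, 16 mm above the bench, of the loose cork sanding block 60 (x) by 100 (y) by 31 mm, lying beyond the glue bottle; to be left alone.
Not all that is in view belongs to the job. Of the things that look like the part that bears tin_mid, the smallest one is meant.

How it is judged (in metres and radians):
On the way, in this order (a step that is already met when the one before it is completed fails the run):
1. the tin stands off its disc, more than 60 mm aside (horizontal distance between tin_mid and disc above 0.06 m), for 0.2 s.
2. the red car is lifted clear of the tray while the tin is aside (z of red_car_mid in the frame of station above 0.065 m and horizontal distance between tin_mid and disc above 0.06 m), for 0.1 s.
3. the red car is set down on the stack: still in the fingers when less than 10 mm above the top panel (x of red_car_mid in the frame of stack_top between -0.05 and 0.05 m and y of red_car_mid in the frame of stack_top between -0.05 and 0.05 m and z of red_car_mid in the frame of stack_top between 0.015 and 0.033 m and contact force between the fingers and red_car above 0.3 N), for 0.05 s.
4. the tin is set down on the disc: still touched by the fingers when less than 10 mm above the base (horizontal distance between tin_mid and disc below 0.018 m and height (world z) of tin_mid below 0.087 m and contact force between the fingers and tin above 0.3 N), for 0.05 s.
At the end, for the whole second after the job is handed in: The red car stands at rest on its wheels (within 10 degrees) on the stack's top panel, its centre within 50 mm of the panel's centre along each edge direction; the tin stands at rest, upright within 6 degrees, on the station's base, its axis within 18 mm of the green disc's centre (x of red_car_mid in the frame of stack_top between -0.05 and 0.05 m and y of red_car_mid in the frame of stack_top between -0.05 and 0.05 m and z of red_car_mid in the frame of stack_top between 0.015 and 0.029 m and angle between red_car_mid's own z axis and vertical below 0.17 rad and horizontal distance between tin_mid and disc below 0.018 m and height (world z) of tin_mid between 0.07 and 0.083 m and angle between tin_mid's own z axis and vertical below 0.1 rad and linear speed of each of red_car, tin below 0.02 m/s); the robot touches nothing.
It fails at once if the tin is tipped more than 30 degrees (angle between tin_mid's own z axis and vertical above 0.52 rad).
It fails at once if the plain car is moved more than 30 mm (distance of plain_car_mid from where it was at the start of the episode above 0.03 m).
It fails at once if the glue bottle is moved more than 30 mm (distance of glue_mid from where it was at the start of the episode above 0.03 m).
It fails at once if the sanding block is moved more than 30 mm (distance of block_mid from where it was at the start of the episode above 0.03 m).
It also fails if it takes over 72 s, if anything falls off the work surface, if the arm or the gripper's body presses on something with over 40 N, if the wrist force passes 120 N, or if a joint passes its speed limit or range.

## Working session

There is one attempt and no reset: what is moved stays moved. The work goes in short steps, Python scripts to look and compute and a tool call to move; the robot and the scene stay as the last step left them, time stands still between calls to the robot, and variables do not carry over. Pictures are saved under pics/ and viewed, at most 10 in all, crops included, and the job is handed in when it is done.

Besides the shell and the picture viewer there is one more tool, called after ">>>" as name(argument=value, ...), one argument or row to a line, values as JSON. apply_moves: Moves the arm, as the interface text tells. Its arguments: {"type":"object","properties":{"rows":{"type":"array"},"force":{"type":"number"}},"required":["rows"]}

```bash
ls; mkdir -p pics; python3 - <<'E'
from workcell import sensors, imaging
import cv2,numpy as np
print(sensors.get_obs())
for n in ["scene","top"]:
    p,d=imaging.camera(n); np.savez(f"{n}0.npz",p=p,d=d,**imaging.get_calibration(n))
    cv2.imwrite(f"pics/{n}0.png",p[:,:,::-1]); c=imaging.get_calibration(n); print(np.round(c["world_from_camera"],3).tolist())
E
```

```text
pics
{'time': 0.0, 'q': array([-6.51460047e+01,  5.01129856e+00,  1.00355992e+01,  9.50999536e+01,
        9.69167797e-04,  8.99989223e+01]), 'qd': array([-0.02317152,  0.0563867 ,  0.00097971,  0.11974861, -0.15745968,
       -0.06279905]), 'joint_efforts': array([-6.40311155e-04, -5.20396614e+01,  4.64791739e+01,  1.66969781e-02,
       -6.81070287e-05,  1.18246302e-05]), 'ee_pos': array([ 0.23111797, -0.49894113,  0.30319136]), 'tcp_rot': array([-1.79924347e+02, -9.70589873e-04,  2.48550717e+01]), 'wrist_force': array([ 0.79496004,  0.03563124, -0.57619257]), 'torque': array([ 0.00248717,  0.00811415, -0.02528968]), 'grasp_force': 0.0, 'opening': 0.0853054964397983}
[[0.896, 0.266, -0.355, 1.025], [0.443, -0.496, 0.747, -0.941], [0.023, -0.827, -0.562, 0.864], [0.0, 0.0, 0.0, 1.0]]
[[0.011, -0.991, 0.133, 0.422], [-0.999, -0.016, -0.036, 0.011], [0.038, -0.132, -0.99, 1.087], [0.0, 0.0, 0.0, 1.0]]
```

View pics/scene0.png

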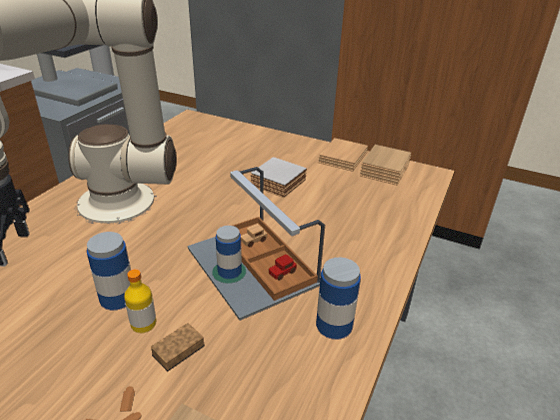

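View pics/top0.png

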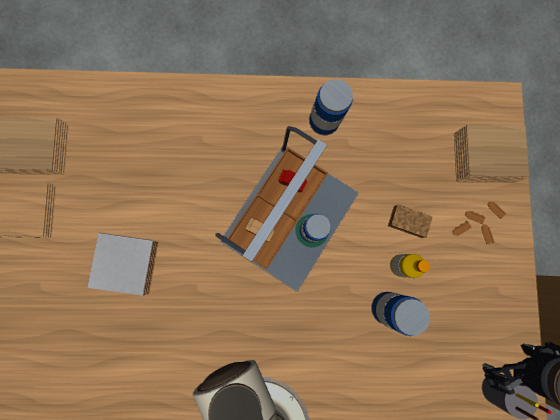

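The tins that could be meant are, in scene / top pixels: on the green disc (228,252) / (317,230); left foreground (109,270) / (400,313); right foreground (338,297) / (330,107). The one on the disc looks smallest. There are also two cars: red in the bay at (283,267) / (291,180), plain at (253,236) / (257,227). I'll measure them all next.

```bash
cat > h.py <<'E'
import numpy as np,cv2
def cloud(f):
    a=np.load(f); K=a["intrinsics"];T=a["world_from_camera"];d=a["d"]
    v,u=np.mgrid[:d.shape[0],:d.shape[1]]
    P=np.stack([(u-K[0,2])/K[0,0]*d,(v-K[1,2])/K[1,1]*d,d],-1)@T[:3,:3].T+T[:3,3]
    P[d==0]=np.nan
    return a["p"],P
def rect(X): # metres -> centre,size,angle
    c,s,an=cv2.minAreaRect((X*1000).astype(np.float32)); return np.round(c,1),np.round(s,1),round(an,1)
E
python3 - <<'E'
from h import *
p,P=cloud("top0.npz"); hsv=cv2.cvtColor(p,cv2.COLOR_RGB2HSV); H,S,V=[hsv[...,i].astype(int) for i in range(3)]
z=P[...,2]; v,u=np.mgrid[:420,:560]
def box(u0,u1,v0,v1): return (u>u0)&(u<u1)&(v>v0)&(v<v1)
def show(n,m):
    X=P[m]; print(n,m.sum(),"med",np.round(np.median(X,0),3),"rect",*rect(X[:,:2]))
show("bench",box(150,200,300,350))
show("stack",box(80,165,225,300)&(abs(z-.052)<.012)&(S<60))
show("bar",box(215,345,120,270)&(z>.19)&(z<.235))
for n,b in [("tinA",(295,335,205,248)),("tinB",(370,432,285,338)),("tinC",(305,356,75,137))]:
    zz=z[box(*b)]; t=np.nanpercentile(zz[zz<.19 if n=="tinA" else zz<.4],97); print(n,"top",t); show(n,box(*b)&(abs(z-t)<.008))
show("red",box(275,312,165,195)&((H<6)|(H>174))&(S>170)&(z>.02))
m=box(275,312,165,195)&((H<6)|(H>174))&(S>170);show("redtop",m&(z>.052))
show("plain",box(240,275,212,240)&(z>.03)&(z<.08))
show("glue",box(388,432,250,282)&(z>.03)); show("block",box(385,435,200,240)&(z>.02))
show("grey",box(215,360,120,295)&(abs(z-.012)<.006)&(S<70))
show("green",box(290,340,200,255)&(H>60)&(H<95)&(S>60)&(z<.03))
crop=p[130:280,210:370]; cv2.imwrite("pics/crop0.png",cv2.resize(crop,None,fx=5,fy=4*1.0,interpolation=cv2.INTER_CUBIC)[...,::-1])
s=np.load("scene0.npz")["p"][200:320,180:340]; cv2.imwrite("pics/crop1.png",cv2.resize(s,None,fx=5,fy=5,interpolation=cv2.INTER_CUBIC)[...,::-1])
E
```

```text
bench 2401 med [nan nan nan] rect [255.7 222.3] [127.3 123.6] 3.4
stack 3121 med [0.412 0.355 0.052] rect [412.6 356. ] [140.2 138.8] 82.7
bar 1814 med [ 0.554 -0.045  0.215] rect [578.8 -16. ] [ 99.8 308.9] 57.9
tinA top 0.14485602619955382
tinA 460 med [ 0.506 -0.131  0.143] rect [ 505.1 -130.2] [55.2 54.8] 89.8
tinB top 0.18112562885541916
tinB 1015 med [ 0.303 -0.334  0.179] rect [ 303.2 -334.2] [78.  77.4] 25.2
tinC top 0.18086062009617515
tinC 834 med [ 0.816 -0.168  0.179] rect [ 816.9 -169.5] [77.9 77.6] 37.4
red 195 med [ 0.639 -0.063  0.06 ] rect [636.1 -78.3] [70.2 34.2] 65.9
redtop 110 med [ 0.642 -0.065  0.063] rect [642.5 -64.9] [22.5 35.2] 57.7
plain 231 med [0.51  0.021 0.059] rect [509.6  16.8] [95.9 35.3] 59.3
glue 710 med [ 0.415 -0.36   0.109] rect [ 415.5 -368.1] [52.4 59.1] 89.2
block 855 med [ 0.533 -0.397  0.032] rect [ 534.6 -398.6] [100.2  60.9] 71.8
grey 3900 med [ 0.515 -0.113  0.013] rect [ 592.6 -105.8] [244.7 433.2] 57.8
green 263 med [ 0.485 -0.113  0.013] rect [ 500.4 -125.4] [90.4 67.8] 36.7
```

View pics/crop1.png

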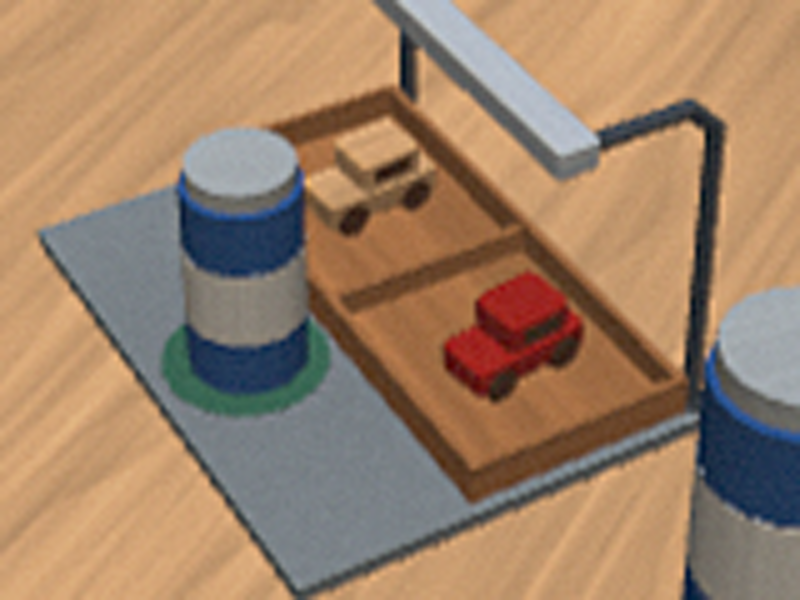

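The crop shows the small tin (lid 55 mm, top at 143 mm; the other two are 78 mm, 180 mm) on its green disc, the plain car in the left bay and the red car in the right bay. I'll pin down the station frame next.

```bash
python3 - <<'E'
from h import *
from scipy.optimize import least_squares
p,P=cloud("top0.npz"); hsv=cv2.cvtColor(p,cv2.COLOR_RGB2HSV); H,S,V=[hsv[...,i].astype(int) for i in range(3)]
z=P[...,2]; v,u=np.mgrid[:420,:560]
def box(u0,u1,v0,v1): return (u>u0)&(u<u1)&(v>v0)&(v<v1)
m=(box(215,345,120,270)&(abs(z-.215)<.006)&(S<60)).astype(np.uint8); m=cv2.morphologyEx(m,cv2.MORPH_OPEN,np.ones((5,5),np.uint8))>0
c,s,a=rect(P[m][:,:2]); print("bar",c,s,a)
yaw=np.deg2rad(57.9); ex=np.array([np.cos(yaw),np.sin(yaw)]); ey=np.array([-ex[1],ex[0]])
o=np.array(c)/1000+.012*ex; print("origin from bar",o)
st=lambda X:np.stack([(X-o)@ex,(X-o)@ey],-1)*1000
g=box(215,360,120,295)&(abs(z-.012)<.006)&(S<70); X=st(P[g][:,:2]); X=X[abs(X[:,1])<165]; print("grey x,y pct",np.percentile(X,[.2,99.8],axis=0).round(1))
m=box(290,340,200,255)&(H>60)&(H<95)&(S>60)&(z<.03)
h=cv2.convexHull((P[m][:,:2]*1000).astype(np.float32))[:,0]
r=least_squares(lambda q:np.hypot(*(h-q).T)-45,h.mean(0),loss="soft_l1"); print("disc",r.x.round(1),"st",st(r.x/1000),"res",abs(r.fun).max())
print("tin st",st(np.array([.5055,-.1306])))
m=box(275,312,165,195)&((H<6)|(H>174))&(S>170)&(z>.02);X=P[m]; L=st(X[:,:2])
print("red st ranges",np.percentile(L,[1,99],axis=0).round(1))
t=X[:,2]>.056; print("cabin",np.percentile(L[t],[1,99],axis=0).round(1), "hood", np.percentile(L[~t&(X[:,2]>.036)],[1,99],axis=0).round(1),rect(L/1000))
m=box(240,275,212,240)&(z>.03)&(z<.08); L=st(P[m][:,:2]);print("plain",np.percentile(L,[1,99],axis=0).round(1))
E
```

```text
bar [558.3 -47. ] [ 25.8 307.1] 57.7
origin from bar [ 0.56467678 -0.03683454]
grey x,y pct [[-165.3 -158.3]
 [  78.7  155.8]]
disc [ 506.5 -133.6] st [-112.93447825   -2.11594262] res 2.084366648037232
tin st [-110.87723763    0.3031162 ]
red st ranges [[-31.8 -98.6]
 [ 37.2 -63.2]]
cabin [[  6.3 -97.9]
 [ 28.3 -64.5]] hood [[ -32.4 -100.5]
 [  38.   -62.8]] (array([  2.8, -82.5]), array([70.2, 34.2]), 8.0)
plain [[-30.6  57.7]
 [ 62.7  92.7]]
```

```bash
cat >> h.py <<'E'
from scipy.spatial.transform import Rotation as Rn
O=np.array([.5645,-.0372]); YAW=57.9
c,s=np.cos(np.deg2rad(YAW)),np.sin(np.deg2rad(YAW))
def w(x,y,z): return np.array([O[0]+c*x-s*y,O[1]+s*x+c*y,z])   # station -> world, m
def st(P): d=np.asarray(P)[...,:2]-O; return np.stack([d@[c,s],d@[-s,c]],-1)
def tool(tilt=0,dyaw=0): return Rn.from_euler("z",YAW+dyaw,degrees=True)*Rn.from_euler("x",180,degrees=True)*Rn.from_euler("y",tilt,degrees=True)
def plan(p,R,targets):
    for (pt,Rt,name) in targets:
        k=0
        while k<12:
            d=R.inv().apply(pt-p)*10; r=(R.inv()*Rt).as_rotvec(degrees=True)/30
            if max(abs(d).max(),abs(r).max())<.006: break
            f=min(1,1/max(abs(d).max(),abs(r).max())); d=np.round(d*f,2); r=np.round(r*f,2)
            if not d.any() and not r.any(): break
            p=p+R.apply(d/10); R=R*Rn.from_rotvec(r*30,degrees=True); k+=1
            print(name,d.tolist(),r.tolist(),"->",p.round(3),st(p).round(3))
    return p,R
E
python3 - <<'E'
from h import *
p0=np.array([.231,-.499,.3035]); R0=Rn.from_euler("xyz",[180,0,24.855],degrees=True)
t=np.array([.506,-.1320])
plan(p0,R0,[(np.r_[t,.29],tool(),"over"),(np.r_[t,.163],tool(),"down")])
print(st(t))
E
```

```text
over [1.0, -0.54, 0.03] [0.0, 0.0, -0.27] -> [ 0.299 -0.408  0.3  ] [-0.455  0.028]
over [1.0, -0.37, 0.03] [-0.0, 0.0, -0.26] -> [ 0.363 -0.323  0.298] [-0.349  0.019]
over [1.0, -0.22, 0.03] [-0.0, 0.0, -0.25] -> [ 0.424 -0.241  0.294] [-0.247  0.011]
over [1.0, -0.08, 0.03] [-0.0, 0.0, -0.24] -> [ 0.485 -0.161  0.292] [-0.147  0.002]
over [0.36, 0.01, 0.01] [-0.0, 0.0, -0.08] -> [ 0.506 -0.132  0.29 ] [-0.111 -0.001]
down [-0.0, 0.0, 1.0] [-0.0, 0.0, -0.0] -> [ 0.506 -0.132  0.19 ] [-0.111 -0.001]
down [-0.0, 0.0, 0.27] [-0.0, 0.0, -0.0] -> [ 0.506 -0.132  0.163] [-0.111 -0.001]
[-0.11139398 -0.00081995]
```

>>> apply_moves(
  rows=[
    [[0.25,-0.13,0.01],[0,0,-0.07],1],
    [[0.5,-0.27,0.02],[0,0,-0.14],1],
    [[0.75,-0.4,0.02],[0,0,-0.2],1],
    [[1.0,-0.54,0.03],[0,0,-0.27],1],
  ],
  force=35,
)

```text
time: 0.5
ee_pos: [0.2996, -0.4071, 0.3005]
tcp_rot: [-180.0, 0.0, 33.0]
wrist_force: [0.4, -0.1, 0.5]
opening: 0.0849
grasp_force: 0.0
```

>>> apply_moves(
  rows=[
    [[0.25,-0.09,0.01],[0,0,-0.07],1],
    [[0.5,-0.18,0.02],[0,0,-0.13],1],
    [[0.75,-0.28,0.02],[0,0,-0.2],1],
    [[1.0,-0.37,0.03],[0,0,-0.26],1],
  ],
)

```text
time: 0.9
ee_pos: [0.3634, -0.3215, 0.2977]
tcp_rot: [-180.0, 0.0, 40.8]
wrist_force: [0.3, 0.5, 0.2]
opening: 0.0852
grasp_force: 0.0
```

>>> apply_moves(
  rows=[
    [[0.25,-0.05,0.01],[0,0,-0.06],1],
    [[0.5,-0.11,0.02],[0,0,-0.12],1],
    [[0.75,-0.16,0.02],[0,0,-0.19],1],
    [[1.0,-0.22,0.03],[0,0,-0.25],1],
  ],
)

```text
time: 1.3
ee_pos: [0.4249, -0.2397, 0.2946]
tcp_rot: [-180.0, 0.0, 48.3]
wrist_force: [0.4, -0.2, -0.2]
opening: 0.0855
grasp_force: 0.0
```

>>> apply_moves(
  rows=[
    [[0.25,-0.02,0.01],[0,0,-0.06],1],
    [[0.5,-0.04,0.02],[0,0,-0.12],1],
    [[0.75,-0.06,0.02],[0,0,-0.18],1],
    [[1.0,-0.08,0.03],[0,0,-0.24],1],
  ],
)

```text
time: 1.7
ee_pos: [0.4855, -0.1598, 0.2916]
tcp_rot: [-180.0, 0.0, 55.5]
wrist_force: [-0.1, -1.1, 0.6]
opening: 0.0852
grasp_force: 0.0
```

>>> apply_moves(
  rows=[
    [[0.18,0.0,0.0],[0,0,-0.04],1],
    [[0.36,0.01,0.01],[0,0,-0.08],1],
    [[0.36,0.01,0.01],[0,0,-0.08],1],
    [[0.36,0.01,0.01],[0,0,-0.08],1],
  ],
)

```text
time: 2.1
ee_pos: [0.5061, -0.1315, 0.2905]
tcp_rot: [-180.0, 0.0, 57.9]
wrist_force: [0.2, -0.7, -0.2]
opening: 0.0852
grasp_force: 0.0
```

```bash
python3 - <<'E'
from h import *
from workcell import sensors, imaging
s=sensors.get_obs(); print(s["ee_pos"],s["tcp_rot"],s["q"].round(1),s["opening"])
p,d=imaging.camera("wrist"); cal=imaging.get_calibration("wrist"); np.savez("w1.npz",p=p,d=d,**cal); print(cal["world_from_camera"].round(3).tolist())
cv2.imwrite("pics/w1.png",p[...,::-1])
p,P=cloud("w1.npz"); m=abs(P[...,2]-.142)<.006; m&=np.hypot(P[...,0]-.506,P[...,1]+.132)<.05
h=P[m][:,:2]; print(m.sum(), cv2.minEnclosingCircle((h*1000).astype(np.float32)), np.median(P[m][:,2]))
E
```

```text
[ 0.506094   -0.13154817  0.29050716] [-1.79953884e+02  2.78529261e-02  5.78769664e+01] [-14.6   1.    4.5  93.5  -0.  107.6] 0.08520842923917546
[[0.847, -0.506, -0.161, 0.547], [-0.531, -0.807, -0.259, -0.067], [0.001, 0.305, -0.952, 0.361], [0.0, 0.0, 0.0, 1.0]]
5951 ((506.30029296875, -132.5526580810547), 29.19007110595703) 0.14212983292557618
```

View pics/w1.png

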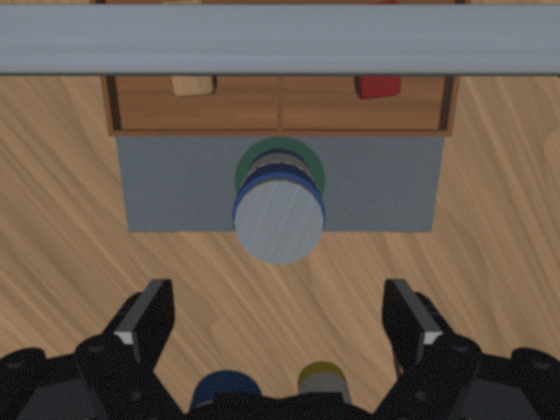

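The tin's lid centre is at (506, −133) mm, within 1 mm of the tool. The picture shows the tin at (280,215), the bar across the top of the image and the red car at (378,85). The wrist camera sits about 75 mm towards the bar, so I'll turn the tool half a turn to keep it on the front side.

>>> apply_moves(
  rows=[
    [[0,0,0],[0,0,-0.25],1],
    [[0,0,0],[0,0,-0.5],1],
    [[0,0,0],[0,0,-0.75],1],
    [[0,0,0],[0,0,-1.0],1],
  ],
)

```text
time: 2.55
ee_pos: [0.5057, -0.1325, 0.291]
tcp_rot: [180.0, 0.0, 88.1]
wrist_force: [0.9, -0.1, 0.7]
opening: 0.0852
grasp_force: 0.0
```

>>> apply_moves(
  rows=[
    [[0,0,0],[0,0,-0.25],1],
    [[0,0,0],[0,0,-0.5],1],
    [[0,0,0],[0,0,-0.75],1],
    [[0,0,0],[0,0,-1.0],1],
  ],
)

```text
time: 2.95
ee_pos: [0.5057, -0.1325, 0.291]
tcp_rot: [-180.0, 0.0, 118.1]
wrist_force: [-0.4, -0.3, 0.2]
opening: 0.0856
grasp_force: 0.0
```

>>> apply_moves(
  rows=[
    [[0,0,0],[0,0,-0.25],1],
    [[0,0,0],[0,0,-0.5],1],
    [[0,0,0],[0,0,-0.75],1],
    [[0,0,0],[0,0,-1.0],1],
  ],
)

```text
time: 3.35
ee_pos: [0.5057, -0.1325, 0.291]
tcp_rot: [-180.0, 0.0, 148.1]
wrist_force: [0.4, 0.4, -0.6]
opening: 0.0854
grasp_force: 0.0
```

>>> apply_moves(
  rows=[
    [[0,0,0],[0,0,-0.25],1],
    [[0,0,0],[0,0,-0.5],1],
    [[0,0,0],[0,0,-0.75],1],
    [[0,0,0],[0,0,-1.0],1],
  ],
)

```text
time: 3.75
ee_pos: [0.5057, -0.1325, 0.291]
tcp_rot: [-180.0, 0.0, 178.1]
wrist_force: [0.3, -0.2, -0.8]
opening: 0.0851
grasp_force: 0.0
```

>>> apply_moves(
  rows=[
    [[0,0,0],[0,0,-0.25],1],
    [[0,0,0],[0,0,-0.5],1],
    [[0,0,0],[0,0,-0.75],1],
    [[0,0,0],[0,0,-1.0],1],
  ],
)

```text
time: 4.15
ee_pos: [0.5057, -0.1325, 0.291]
tcp_rot: [-180.0, -0.0, -151.9]
wrist_force: [-1.0, 0.8, -0.0]
opening: 0.0852
grasp_force: 0.0
```

>>> apply_moves(
  rows=[
    [[0,0,0],[0,0,-0.25],1],
    [[0,0,0],[0,0,-0.5],1],
    [[0,0,0],[0,0,-0.75],1],
    [[0,0,0],[0,0,-1.0],1],
    [[0,0,0],[0,0,-1.0],1],
  ],
)

```text
time: 4.65
ee_pos: [0.5058, -0.1324, 0.291]
tcp_rot: [-180.0, -0.0, -122.1]
wrist_force: [-1.0, 0.3, -0.4]
opening: 0.0858
grasp_force: 0.0
```

>>> apply_moves(
  rows=[
    [[0,0.0,0.25],[0,0,0],1],
    [[0,0.0,0.5],[0,0,0],1],
    [[0,0.0,0.75],[0,0,0],1],
    [[0,0.0,0.9],[0,0,0],1],
    [[0,0.0,0.9],[0,0,0],1],
  ],
)

```text
time: 5.15
ee_pos: [0.5053, -0.1317, 0.199]
tcp_rot: [179.8, -0.1, -122.3]
wrist_force: [-0.2, -0.1, 0.1]
opening: 0.0854
grasp_force: 0.0
```

>>> apply_moves(
  rows=[
    [[0,0,0.18],[0,0,0],1],
    [[0,0,0.36],[0,0,0],1],
    [[0,0,0.36],[0,0,0],1],
    [[0,0,0.36],[0,0,0],0.6],
    [[0,0,0.36],[0,0,0],0.6],
    [[0,0,0.36],[0,0,0],0.6],
    [[0,0,0.36],[0,0,0],0.6],
    [[0,0,0.36],[0,0,0],0.6],
    [[0,0,0.36],[0,0,0],0.6],
  ],
  force=35,
)

```text
time: 6.05
ee_pos: [0.5067, -0.1317, 0.1667]
tcp_rot: [-179.9, 0.0, -122.2]
wrist_force: [-2.9, 0.4, 6.7]
opening: 0.063
grasp_force: 38.6
```

>>> apply_moves(
  rows=[
    [[0,0,-0.08],[0,0,0],0.5],
    [[0,0,-0.16],[0,0,0],0.5],
    [[0,0,-0.25],[0,0,0],0.5],
    [[0,0,-0.25],[0,0,0],0.5],
    [[0,0.1,-0.25],[0,0,0],0.5],
    [[0,0.25,-0.25],[0,0,0],0.5],
    [[0,0.4,-0.25],[0,0,0],0.5],
    [[0,0.55,-0.25],[0,0,0],0.5],
    [[0,0.7,-0.25],[0,0,0],0.5],
    [[0,0.85,-0.25],[0,0,0],0.5],
    [[0,0.95,-0.25],[0,0,0],0.5],
    [[0,1.0,-0.25],[0,0,0],0.5],
    [[0,1.0,-0.25],[0,0,0],0.5],
  ],
)

```text
time: 7.35
ee_pos: [0.4212, -0.0781, 0.1899]
tcp_rot: [-180.0, 0.0, -122.1]
wrist_force: [0.2, -0.1, -3.7]
opening: 0.063
grasp_force: 40.0
```

```bash
python3 - <<'E'
from h import *
from workcell import sensors, imaging
s=sensors.get_obs(); print(s["ee_pos"],st(s["ee_pos"]),s["tcp_rot"],s["q"].round(1),s["opening"],s["wrist_force"])
p,d=imaging.camera("scene"); np.savez("s2.npz",p=p,d=d,**imaging.get_calibration("scene")); cv2.imwrite("pics/s2.png",p[...,::-1])
E
```

```text
[ 0.42121838 -0.0781463   0.18992702] [-0.11082616  0.09961819] [-1.79987533e+02  6.18898806e-03 -1.22127631e+02] [-10.5 -12.5 -19.1  83.4   0.  -68.4] 0.06300067383514664 [ 0.20400601 -0.11098967 -3.66672178]
```

View pics/s2.png

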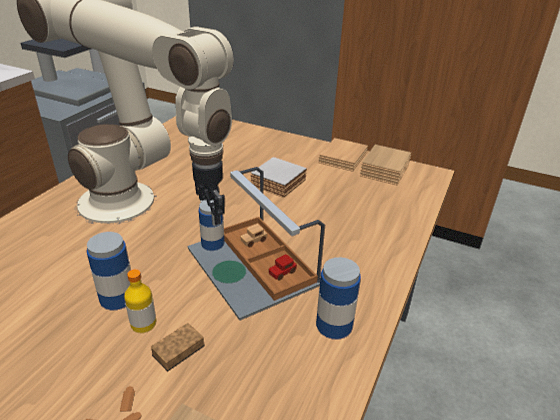

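Held upright at (212,230), with the disc free at (229,272). I'll lower it and release.

>>> apply_moves(
  rows=[
    [[0,0,0.08],[0,0,0],0.5],
    [[0,0,0.16],[0,0,0],0.5],
    [[0,0,0.2],[0,0,0],0.5],
    [[0,0,0.24],[0,0,0],0.5],
    [[0,0,0.24],[0,0,0],0.5],
    [[0,0,0.24],[0,0,0],1],
    [[0,0,0.24],[0,0,0],1],
    [[0,0,0.24],[0,0,0],1],
    [[0,0,0.24],[0,0,0],1],
    [[0,0,0.24],[0,0,0],1],
  ],
)

```text
time: 8.4
ee_pos: [0.4216, -0.0784, 0.1658]
tcp_rot: [180.0, -0.0, -122.1]
wrist_force: [-0.5, 0.5, -0.8]
opening: 0.0856
grasp_force: 0.0
```

>>> apply_moves(
  rows=[
    [[0,0,-0.2],[0,0,0],1],
    [[0,0,-0.4],[0,0,0],1],
    [[0,0,-0.7],[0,0,0],1],
    [[0,0,-1.0],[0,0,0],1],
    [[0,0,-1.0],[0,0,0],0.7],
  ],
)

```text
time: 8.9
ee_pos: [0.4226, -0.0786, 0.2697]
tcp_rot: [-179.7, 0.1, -122.1]
wrist_force: [-1.2, 0.4, 0.4]
opening: 0.0731
grasp_force: 0.0
```

```bash
python3 - <<'E'
from h import *
from workcell import sensors, imaging
s=sensors.get_obs(); print(s["ee_pos"],s["tcp_rot"],s["opening"])
L=[]
for n in ["scene","top"]:
    p,d=imaging.camera(n); np.savez(n+"3.npz",p=p,d=d,**imaging.get_calibration(n))
    p,P=cloud(n+"3.npz"); hsv=cv2.cvtColor(p,cv2.COLOR_RGB2HSV); H,S=hsv[...,0].astype(int),hsv[...,1]
    q=np.zeros(P.shape[:2]+(3,)); q[...,:2]=st(P)*1000; q[...,2]=P[...,2]*1000
    m=((H<6)|(H>174))&(S>150)&(abs(q[...,0])<60)&(abs(q[...,1]+75)<70)&(q[...,2]>22)&(q[...,2]<75)
    X=q[m]; L.append(X); print(n,m.sum(),"rect",*[np.round(k,1) for k in rect(X[:,:2]/1000)], "top z",np.percentile(X[:,2],98))
    t=X[X[:,2]>55]; print(" cabin top",len(t),*rect(t[:,:2]/1000), np.percentile(t,[2,98],axis=0).round(1).tolist())
    if n=="scene":
        m=(hsv[...,0]>95)&(hsv[...,0]<130)&(S>100)&(abs(q[...,0]+111)<50)&(abs(q[...,1]-100)<60); print("tin z max",q[m][:,2].max(), q[m].mean(0))
    else:
        m=(abs(q[...,2]-142)<8)&(np.hypot(q[...,0]+111,q[...,1]-100)<50); print("tin lid",m.sum(),rect(q[m][:,:2]/1000))
A=np.vstack(L); print("all",*rect(A[:,:2]/1000))
E
```

```text
[ 0.42255434 -0.07858899  0.26967414] [-1.79706326e+02  1.16778507e-01 -1.22146022e+02] 0.07308276541529114
scene 356 rect [  1.8 -87.3] [72.2 35.6] 6.6 top z 63.254080984464665
 cabin top 134 [  7.1 -86.9] [39.6 33.5] 9.6 [[-11.8, -102.5, 56.0], [24.8, -71.3, 64.1]]
tin z max 369.0480028769767 [-120.56353871   77.48613542   96.55081914]
top 199 rect [  3.3 -82. ] [70.1 34. ] 6.9 top z 66.80774665756034
 cabin top 109 [ 16.6 -80.5] [23.3 33.8] 5.8 [[6.8, -97.1, 58.9], [27.9, -64.1, 67.4]]
tin lid 0 (array([0., 0.]), array([0., 0.]), 0.0)
all [  1.8 -85.3] [73.2 39.3] 8.6
```

```bash
cat >> h.py <<'E'
def T(tilt,dyaw): return tool(0,180+dyaw)*Rn.from_euler("y",-tilt,degrees=True)
E
python3 - <<'E'
from h import *
p0=np.array([.4221,-.0786,.2665]); R0=Rn.from_euler("xyz",[180,0,-122.1],degrees=True)
print(st(p0))
G=w(.0065,-.0835,.043); R=T(40,7); a=R.apply([0,0,1]); print("axis",a, "y",R.apply([0,1,0]))
pre=G-a*.184; g=G-a*.054
p,Rr=plan(p0,R0,[(np.r_[pre[:2],.27],T(0,7),"across"),(np.r_[pre[:2],.27],R,"tilt"),(pre,R,"pre")]); print("pre",pre)
plan(p,Rr,[(g,R,"in")]); print("g",g)
E
```

```text
[-0.11074201  0.09863026]
axis [ 0.27267013  0.5820884  -0.76604444] y [-9.05568799e-01  4.24199423e-01  5.55111512e-17]
across [0.0, -1.0, -0.02] [-0.0, 0.0, -0.12] -> [ 0.507 -0.132  0.268] [-0.111 -0.001]
across [0.06, -0.96, -0.02] [-0.0, 0.0, -0.11] -> [ 0.588 -0.183  0.27 ] [-0.111 -0.098]
tilt [0.0, -0.0, 0.0] [-0.0, -1.0, -0.0] -> [ 0.588 -0.183  0.27 ] [-0.111 -0.098]
tilt [0.0, -0.0, 0.0] [-0.0, -0.33, -0.0] -> [ 0.588 -0.183  0.27 ] [-0.111 -0.098]
pre [0.56, -0.0, 0.66] [-0.0, -0.0, -0.0] -> [ 0.588 -0.183  0.184] [-0.111 -0.098]
pre [ 0.58851747 -0.18316976  0.18395218]
in [-0.0, -0.0, 1.0] [-0.0, -0.0, -0.0] -> [ 0.615 -0.125  0.107] [-0.048 -0.09 ]
in [-0.01, -0.0, 0.3] [-0.0, -0.0, -0.0] -> [ 0.624 -0.107  0.085] [-0.028 -0.088]
g [ 0.62396458 -0.10749826  0.0843664 ]
```

>>> apply_moves(
  rows=[
    [[0,-0.25,0],[0,0,-0.03],0.7],
    [[0,-0.5,-0.01],[0,0,-0.06],0.7],
    [[0,-0.75,-0.02],[0,0,-0.09],0.7],
    [[0,-1.0,-0.02],[0,0,-0.12],0.7],
  ],
)

```text
time: 9.4
ee_pos: [0.5067, -0.1321, 0.2665]
tcp_rot: [179.9, -0.0, -118.5]
wrist_force: [0.8, -0.7, 0.2]
opening: 0.0601
grasp_force: 0.0
```

>>> apply_moves(
  rows=[
    [[0.02,-0.25,0],[0,0,-0.03],0.7],
    [[0.03,-0.5,-0.01],[0,0,-0.06],0.7],
    [[0.05,-0.75,-0.02],[0,0,-0.09],0.7],
    [[0.06,-0.96,-0.02],[0,0,-0.11],0.7],
  ],
)

```text
time: 9.8
ee_pos: [0.5884, -0.1834, 0.268]
tcp_rot: [179.9, -0.0, -115.2]
wrist_force: [0.3, -0.8, -0.0]
opening: 0.0599
grasp_force: 0.0
```

>>> apply_moves(
  rows=[
    [[0,0,0],[0,-0.2,0],0.7],
    [[0,0,0],[0,-0.4,0],0.7],
    [[0,0,0],[0,-0.6,0],0.7],
    [[0,0,0],[0,-0.8,0],0.7],
    [[0,0,0],[0,-1.0,0],0.7],
  ],
)

```text
time: 10.3
ee_pos: [0.5875, -0.1827, 0.2687]
tcp_rot: [179.9, 30.2, -115.3]
wrist_force: [0.8, 0.5, -0.2]
opening: 0.0602
grasp_force: 0.0
```

>>> apply_moves(
  rows=[
    [[0,0,0],[0,-0.2,0],0.7],
    [[0,0,0],[0,-0.33,0],0.7],
    [[0,0,0],[0,-0.33,0],0.7],
    [[0,0,0],[0,-0.33,0],0.7],
  ],
)

```text
time: 10.7
ee_pos: [0.5874, -0.1829, 0.2687]
tcp_rot: [179.9, 39.8, -115.4]
wrist_force: [0.6, -0.8, 0.0]
opening: 0.0599
grasp_force: 0.0
```

>>> apply_moves(
  rows=[
    [[0.19,0,0.22],[0,0,0],0.7],
    [[0.38,0,0.44],[0,0,0],0.7],
    [[0.56,0,0.66],[0,0,0],0.7],
    [[0.56,0,0.66],[0,0,0],0.7],
    [[0.56,0,0.66],[0,0,0],0.7],
  ],
)

```text
time: 11.2
ee_pos: [0.5876, -0.1828, 0.184]
tcp_rot: [180.0, 39.9, -115.2]
wrist_force: [0.5, 0.4, -0.0]
opening: 0.0601
grasp_force: 0.0
```

```bash
python3 - <<'E'
from h import *
from workcell import sensors, imaging
s=sensors.get_obs(); print(s["ee_pos"],st(s["ee_pos"]),s["tcp_rot"],s["q"].round(1),s["opening"])
p,d=imaging.camera("wrist"); np.savez("w4.npz",p=p,d=d,**imaging.get_calibration("wrist"))
p2,d=imaging.camera("scene")
cv2.imwrite("pics/w4.png",np.hstack([cv2.resize(p,(400,300)),cv2.resize(p2[80:350,100:460],(400,300))])[...,::-1])
p,P=cloud("w4.npz"); hsv=cv2.cvtColor(p,cv2.COLOR_RGB2HSV); H,S=hsv[...,0].astype(int),hsv[...,1]
m=((H<6)|(H>174))&(S>150)&(P[...,2]>.022)&(P[...,2]<.08)
X=st(P[m])*1000; print(m.sum(),rect(X/1000),np.percentile(P[m][:,2],98))
E
```

```text
[ 0.58756306 -0.18284386  0.18402044] [-0.11112243 -0.09693216] [ 179.99034034   39.86127968 -115.20974455] [-30.   14.8   2.5  81.7  39.7 -96.3] 0.06008165326171812
3919 (array([ -6.4, -85. ]), array([56. , 33.1]), 8.5) 0.06438661505651988
```

View pics/w4.png

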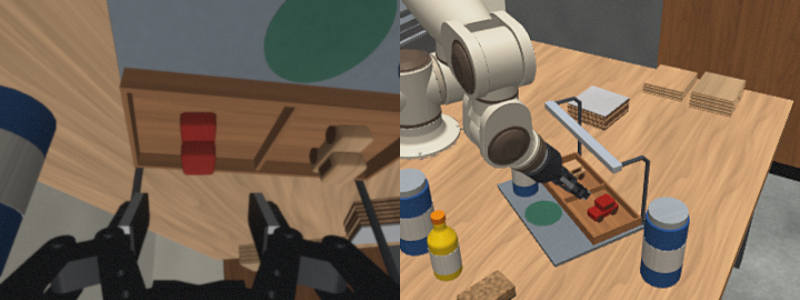

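The left half shows the red car at (198,140), centred between the open fingers at (128,220) and (267,220). The right half shows the tool clear of the bar. I'll go in.

>>> apply_moves(
  rows=[
    [[0,0,0.2],[0,0,0],0.7],
    [[0,0,0.4],[0,0,0],0.7],
    [[0,0,0.6],[0,0,0],0.7],
    [[0,0,0.8],[0,0,0],0.7],
    [[0,0,1.0],[0,0,0],0.7],
  ],
)

```text
time: 11.8
ee_pos: [0.6159, -0.1252, 0.1082]
tcp_rot: [-179.8, 39.9, -115.1]
wrist_force: [0.1, 0.2, 0.1]
opening: 0.0599
grasp_force: 0.0
```

>>> apply_moves(
  rows=[
    [[0,0,0.1],[0,0,0],0.7],
    [[0,0,0.2],[0,0,0],0.7],
    [[0,0,0.3],[0,0,0],0.7],
    [[0,0,0.3],[0,0,0],0.7],
    [[0,0,0.3],[0,0,0],0.7],
  ],
)

```text
time: 12.3
ee_pos: [0.6231, -0.1081, 0.0839]
tcp_rot: [-180.0, 39.9, -115.2]
wrist_force: [-0.1, -0.6, 0.0]
opening: 0.0595
grasp_force: 0.0
```

>>> apply_moves(
  rows=[
    [[0,0,0],[0,0,0],0.5],
    [[0,0,0],[0,0,0],0.3],
    [[0,0,0],[0,0,0],0.2],
    [[0,0,0],[0,0,0],0.2],
    [[0,0,0],[0,0,0],0.2],
    [[0,0,0],[0,0,0],0.2],
    [[0,0,0],[0,0,0],0.2],
    [[0,0,0],[0,0,0],0.2],
  ],
  force=25,
)

```text
time: 13.1
ee_pos: [0.6233, -0.1081, 0.0842]
tcp_rot: [-179.9, 39.9, -115.2]
wrist_force: [-1.1, -2.7, 5.7]
opening: 0.0337
grasp_force: 28.2
```

>>> apply_moves(
  rows=[
    [[0,0,-0.08],[0,0,0],0.2],
    [[0,0,-0.16],[0,0,0],0.2],
    [[0,0,-0.25],[0,0,0],0.2],
    [[0,0,-0.4],[0,0,0],0.2],
    [[0,0,-0.55],[0,0,0],0.2],
    [[0,0,-0.7],[0,0,0],0.2],
    [[0,0,-0.85],[0,0,0],0.2],
    [[0,0,-1.0],[0,0,0],0.2],
  ],
)

```text
time: 13.9
ee_pos: [0.5952, -0.1666, 0.1612]
tcp_rot: [-180.0, 39.9, -115.3]
wrist_force: [-0.4, 0.1, -0.4]
opening: 0.0338
grasp_force: 27.6
```

>>> apply_moves(
  rows=[
    [[0,0,-0.2],[0,0,0],0.2],
    [[0,0,-0.4],[0,0,0],0.2],
    [[0,0,-0.6],[0,0,0],0.2],
    [[0,0,-0.8],[0,0,0],0.2],
    [[0,0,-1.0],[0,0,0],0.2],
    [[0,0,-1.0],[0,0,0],0.2],
  ],
)

```text
time: 14.5
ee_pos: [0.5682, -0.2256, 0.2394]
tcp_rot: [-179.8, 39.9, -115.2]
wrist_force: [1.0, -0.2, -0.5]
opening: 0.0339
grasp_force: 27.6
```

```bash
python3 - <<'E'
from h import *
from workcell import sensors, imaging
s=sensors.get_obs(); print(s["ee_pos"],s["tcp_rot"],s["q"].round(1),s["opening"],s["grasp_force"])
p0=s["ee_pos"]; R0=Rn.from_euler("xyz",s["tcp_rot"],degrees=True); a=R0.apply([0,0,1])
p,d=imaging.camera("scene"); np.savez("s5.npz",p=p,d=d,**imaging.get_calibration("scene"))
p,P=cloud("s5.npz"); hsv=cv2.cvtColor(p,cv2.COLOR_RGB2HSV); H,S=hsv[...,0].astype(int),hsv[...,1]
G=p0+.054*a
m=((H<6)|(H>174))&(S>150)&(np.linalg.norm(P-G,axis=-1)<.07); X=P[m]; print(m.sum(),"G",G,"car z",np.percentile(X[:,2],[1,99]))
v,u=np.nonzero(m); c=p[v.min()-45:v.max()+45,u.min()-60:u.max()+60]; cv2.imwrite("pics/s5.png",cv2.resize(c,None,fx=4,fy=4,interpolation=cv2.INTER_CUBIC)[...,::-1]); print(c.shape)
# stack pose: hold orientation; car bottom 26 mm below G at grasp (G z .043 - floor .017)
st_=np.array([.4125,.3555])
hi=np.array([p0[0],p0[1],.30]); over=np.r_[st_-.054*a[:2],.27]; near=np.r_[st_-.054*a[:2],.052+.026+.0414+.006]
print("over",over,"near",near)
plan(p0,R0,[(hi,R0,"up"),(np.r_[.45,-.1,.30],R0,"mid"),(over,R0,"over"),(near,R0,"near")])
E
```

```text
[ 0.56820193 -0.22561742  0.23937284] [-179.76532419   39.87347535 -115.19269184] [ -34.4   16.    10.    91.3   39.3 -101.7] 0.03392029275034239 27.62868359684944
234 G [ 0.58313804 -0.19438565  0.19793024] car z [0.17984106 0.22538764]
(117, 151, 3)
over [0.39756389 0.32426823 0.27      ] near [0.39756389 0.32426823 0.1254    ]
up [-0.39, -0.0, -0.47] [0.0, 0.0, 0.0] -> [ 0.568 -0.226  0.3  ] [-0.158 -0.103]
mid [-0.3, 1.0, 0.25] [0.0, 0.0, 0.0] -> [ 0.494 -0.148  0.3  ] [-0.131  0.001]
mid [-0.18, 0.6, 0.15] [0.0, 0.0, 0.0] -> [ 0.45  -0.101  0.3  ] [-0.115  0.063]
over [-1.0, 0.89, 0.98] [0.0, 0.0, 0.0] -> [0.429 0.063 0.289] [0.013 0.168]
over [-1.0, 0.88, 0.98] [0.0, 0.0, 0.0] -> [0.41  0.227 0.277] [0.142 0.272]
over [-0.59, 0.52, 0.58] [0.0, 0.0, 0.0] -> [0.398 0.324 0.27 ] [0.218 0.333]
near [0.83, 0.01, 1.0] [0.0, 0.0, 0.0] -> [0.398 0.325 0.14 ] [0.218 0.334]
near [0.1, -0.0, 0.11] [0.0, 0.0, 0.0] -> [0.397 0.324 0.126] [0.217 0.334]
```

View pics/s5.png

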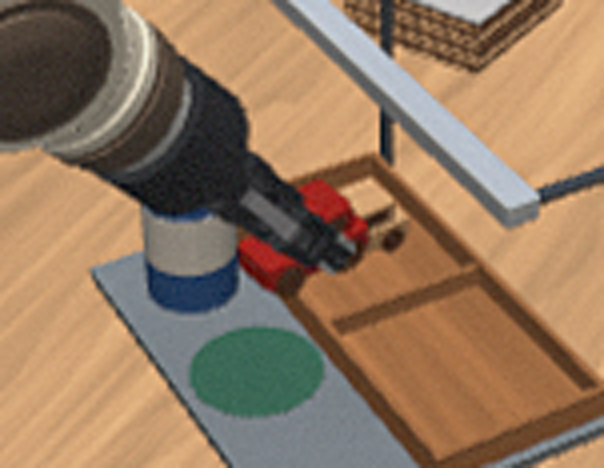

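The car is held level (seen at (300,235) in the crop), and the tin stands at (190,255). My path would cross the bar's end, so I'll carry higher.

```bash
python3 - <<'E'
from h import *
from workcell import sensors
s=sensors.get_obs(); p0=s["ee_pos"]; R0=Rn.from_euler("xyz",s["tcp_rot"],degrees=True); a=R0.apply([0,0,1])
xy=np.array([.4125,.3555])-.054*a[:2]
plan(p0,R0,[(np.array([.52,-.19,.37]),R0,"up"),(np.r_[.42,.03,.37],R0,"mid"),(np.r_[xy,.36],R0,"over"),(np.r_[xy,.1354],R0,"near")])
p,P=cloud("s5.npz"); hsv=cv2.cvtColor(p,cv2.COLOR_RGB2HSV); H,S=hsv[...,0].astype(int),hsv[...,1]
G=p0+.054*a; m=((H<6)|(H>174))&(S>150)&(np.linalg.norm(P-G,axis=-1)<.07)
X=P[m]-G; h=a[:2]/np.linalg.norm(a[:2]); along=X[:,:2]@h
for lo in np.arange(-.05,.05,.01):
    k=(along>lo)&(along<lo+.01)
    if k.sum()>3: print(round(lo,3),k.sum(),(np.percentile(X[k][:,2],[5,50,95])*1000).round(1))
E
```

```text
up [-0.93, 0.58, -0.95] [0.0, 0.0, 0.0] -> [ 0.52  -0.191  0.37 ] [-0.153 -0.044]
mid [-0.65, 1.0, 0.54] [0.0, 0.0, 0.0] -> [ 0.466 -0.071  0.37 ] [-0.081  0.065]
mid [-0.55, 0.85, 0.46] [0.0, 0.0, 0.0] -> [0.42 0.03 0.37] [-0.02   0.158]
over [-1.0, 0.77, 0.9] [0.0, 0.0, 0.0] -> [0.408 0.184 0.365] [0.104 0.251]
over [-0.91, 0.69, 0.82] [0.0, 0.0, 0.0] -> [0.398 0.324 0.361] [0.218 0.333]
near [0.84, 0.0, 1.0] [0.0, 0.0, 0.0] -> [0.398 0.324 0.23 ] [0.217 0.333]
near [0.6, 0.0, 0.73] [0.0, 0.0, 0.0] -> [0.398 0.325 0.135] [0.218 0.333]
-0.04 77 [-13.   -2.7   1.7]
-0.03 27 [-6.1 -0.8  1.2]
-0.02 4 [-8.5 -4.4 26.1]
-0.01 8 [-17.1  20.   30.4]
0.0 38 [16.6 19.4 21.4]
0.01 50 [-0.  18.8 20.8]
0.02 24 [-7.3 -1.1 18.5]
0.03 4 [-11.   -3.   -1.1]
```

The car hasn't slipped and is level: its underside is 26 mm below the grasp point. I'll carry it to the stack.

>>> apply_moves(
  rows=[
    [[-0.15,0.1,-0.16],[0,0,0],0.2],
    [[-0.35,0.2,-0.35],[0,0,0],0.2],
    [[-0.55,0.33,-0.55],[0,0,0],0.2],
    [[-0.75,0.45,-0.76],[0,0,0],0.2],
    [[-0.93,0.58,-0.95],[0,0,0],0.2],
  ],
)

```text
time: 15.05
ee_pos: [0.52, -0.1889, 0.3699]
tcp_rot: [179.9, 39.9, -115.2]
wrist_force: [-0.3, -0.9, -1.1]
opening: 0.0337
grasp_force: 27.6
```

>>> apply_moves(
  rows=[
    [[-0.13,0.2,0.11],[0,0,0],0.2],
    [[-0.26,0.4,0.22],[0,0,0],0.2],
    [[-0.39,0.6,0.33],[0,0,0],0.2],
    [[-0.52,0.8,0.43],[0,0,0],0.2],
    [[-0.65,1.0,0.54],[0,0,0],0.2],
  ],
)

```text
time: 15.55
ee_pos: [0.4653, -0.0693, 0.3688]
tcp_rot: [179.9, 39.9, -115.3]
wrist_force: [-0.4, 0.3, -1.0]
opening: 0.034
grasp_force: 27.7
```

>>> apply_moves(
  rows=[
    [[-0.14,0.21,0.12],[0,0,0],0.2],
    [[-0.27,0.42,0.23],[0,0,0],0.2],
    [[-0.41,0.63,0.34],[0,0,0],0.2],
    [[-0.55,0.85,0.46],[0,0,0],0.2],
  ],
)

```text
time: 15.95
ee_pos: [0.4189, 0.0317, 0.3688]
tcp_rot: [179.9, 39.9, -115.3]
wrist_force: [0.1, 0.5, -0.7]
opening: 0.0333
grasp_force: 27.7
```

>>> apply_moves(
  rows=[
    [[-0.2,0.15,0.18],[0,0,0],0.2],
    [[-0.4,0.31,0.36],[0,0,0],0.2],
    [[-0.6,0.46,0.54],[0,0,0],0.2],
    [[-0.8,0.62,0.72],[0,0,0],0.2],
    [[-1.0,0.77,0.9],[0,0,0],0.2],
  ],
)

```text
time: 16.45
ee_pos: [0.4065, 0.1865, 0.364]
tcp_rot: [179.9, 39.9, -115.3]
wrist_force: [0.4, 1.4, -0.8]
opening: 0.0334
grasp_force: 27.7
```

>>> apply_moves(
  rows=[
    [[-0.2,0.15,0.18],[0,0,0],0.2],
    [[-0.4,0.3,0.36],[0,0,0],0.2],
    [[-0.6,0.46,0.54],[0,0,0],0.2],
    [[-0.8,0.61,0.72],[0,0,0],0.2],
    [[-0.91,0.69,0.82],[0,0,0],0.2],
    [[-0.91,0.69,0.82],[0,0,0],0.2],
  ],
)

```text
time: 17.05
ee_pos: [0.3958, 0.3269, 0.3587]
tcp_rot: [179.9, 39.8, -115.1]
wrist_force: [-0.3, -0.0, -0.7]
opening: 0.0337
grasp_force: 27.5
```

>>> apply_moves(
  rows=[
    [[0.17,0,0.2],[0,0,0],0.2],
    [[0.34,0,0.4],[0,0,0],0.2],
    [[0.5,0,0.6],[0,0,0],0.2],
    [[0.67,0,0.8],[0,0,0],0.2],
    [[0.84,0,1.0],[0,0,0],0.2],
  ],
)

```text
time: 17.55
ee_pos: [0.3966, 0.324, 0.228]
tcp_rot: [180.0, 39.9, -115.3]
wrist_force: [0.3, 0.1, -0.2]
opening: 0.034
grasp_force: 27.6
```

>>> apply_moves(
  rows=[
    [[0.15,0,0.18],[0,0,0],0.2],
    [[0.3,0,0.36],[0,0,0],0.2],
    [[0.45,0,0.55],[0,0,0],0.2],
    [[0.55,0,0.67],[0,0,0],0.2],
    [[0.6,0,0.73],[0,0,0],0.2],
    [[0.6,0,0.73],[0,0,0],0.2],
    [[0.6,0,0.73],[0,0,0],0.2],
  ],
)

```text
time: 18.25
ee_pos: [0.3975, 0.3254, 0.1361]
tcp_rot: [-180.0, 39.9, -115.2]
wrist_force: [0.1, -0.0, -0.4]
opening: 0.0341
grasp_force: 27.6
```

```bash
python3 - <<'E'
from h import *
from workcell import sensors, imaging
s=sensors.get_obs(); p0=s["ee_pos"]; R0=Rn.from_euler("xyz",s["tcp_rot"],degrees=True); a=R0.apply([0,0,1]); G=p0+.054*a
print(p0,s["tcp_rot"],s["q"].round(1),s["opening"],"G",G)
p,d=imaging.camera("top"); np.savez("t6.npz",p=p,d=d,**imaging.get_calibration("top"))
q,d=imaging.camera("scene"); np.savez("s6.npz",p=q,d=d,**imaging.get_calibration("scene"))
cv2.imwrite("pics/s6.png",np.hstack([cv2.resize(p[190:340,50:250],(400,300)),cv2.resize(q[120:240,190:350],(400,300))])[...,::-1])
p,P=cloud("s6.npz"); hsv=cv2.cvtColor(p,cv2.COLOR_RGB2HSV); H,S=hsv[...,0].astype(int),hsv[...,1]
m=((H<6)|(H>174))&(S>150)&(np.linalg.norm(P-G,axis=-1)<.07); print(m.sum(),((np.percentile(P[m],[5,50,95],axis=0)-G)*1000).round(1).tolist())
E
```

```text
[0.39752371 0.32541559 0.13609249] [-179.96775632   39.94649468 -115.23315536] [ 30.8 -27.6 -44.3  38.5  21.  -27.3] 0.034063690196962 G [0.41233192 0.35676614 0.0946937 ]
92 [[-20.1, -39.8, -14.0], [0.5, -24.8, -3.3], [27.7, 13.4, 18.3]]
```

View pics/s6.png

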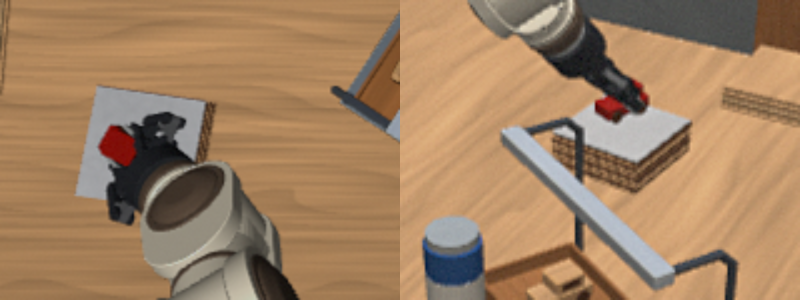

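The car is over the white panel's middle (left half (118,145), right half (620,105)), about 16 mm up. I'll lower gently.

>>> apply_moves(
  rows=[
    [[0.02,0,0.025],[0,0,0],0.2],
    [[0.04,0,0.05],[0,0,0],0.2],
    [[0.06,0,0.07],[0,0,0],0.2],
    [[0.075,0,0.09],[0,0,0],0.2],
    [[0.085,0,0.1],[0,0,0],0.2],
    [[0.09,0,0.11],[0,0,0],0.2],
    [[0.09,0,0.11],[0,0,0],0.2],
    [[0.09,0,0.11],[0,0,0],0.2],
  ],
)

```text
time: 19.15
ee_pos: [0.3973, 0.3256, 0.1212]
tcp_rot: [-180.0, 39.9, -115.2]
wrist_force: [-0.7, 0.1, -1.2]
opening: 0.0335
grasp_force: 27.6
```

>>> apply_moves(
  rows=[
    [[0.006,0,0.008],[0,0,0],0.2],
    [[0.013,0,0.015],[0,0,0],0.2],
    [[0.013,0,0.015],[0,0,0],0.2],
    [[0.013,0,0.015],[0,0,0],0.2],
  ],
)

```text
time: 19.55
ee_pos: [0.3973, 0.3255, 0.1191]
tcp_rot: [-180.0, 39.9, -115.2]
wrist_force: [0.1, 0.1, -0.6]
opening: 0.0338
grasp_force: 27.6
```

>>> apply_moves(
  rows=[
    [[0.006,0,0.008],[0,0,0],0.2],
    [[0.013,0,0.015],[0,0,0],0.2],
    [[0.013,0,0.015],[0,0,0],0.2],
    [[0.013,0,0.015],[0,0,0],0.2],
  ],
)

```text
time: 19.95
ee_pos: [0.398, 0.3261, 0.119]
tcp_rot: [-179.9, 40.1, -115.2]
wrist_force: [-2.5, -1.1, 8.2]
opening: 0.0338
grasp_force: 28.6
```

Contact (8 N). Now I'll release and back out along the tool.

>>> apply_moves(
  rows=[
    [[0,0,0],[0,0,0],0.45],
    [[0,0,0],[0,0,0],0.5],
    [[0,0,0],[0,0,0],0.6],
    [[0,0,0],[0,0,0],0.7],
    [[0,0,0],[0,0,0],0.7],
    [[0,0,0],[0,0,0],0.7],
  ],
)

```text
time: 20.55
ee_pos: [0.3973, 0.3255, 0.117]
tcp_rot: [180.0, 39.9, -115.2]
wrist_force: [0.1, -0.6, -0.3]
opening: 0.0595
grasp_force: 0.0
```

>>> apply_moves(
  rows=[
    [[0,0,-0.1],[0,0,0],0.7],
    [[0,0,-0.25],[0,0,0],0.7],
    [[0,0,-0.5],[0,0,0],0.7],
    [[0,0,-0.75],[0,0,0],0.7],
    [[0,0,-1.0],[0,0,0],0.8],
    [[0,0,-1.0],[0,0,0],1],
  ],
)

```text
time: 21.15
ee_pos: [0.3703, 0.2667, 0.1977]
tcp_rot: [-179.8, 40.1, -115.2]
wrist_force: [0.5, 1.6, 0.8]
opening: 0.0805
grasp_force: 0.0
```

```bash
python3 - <<'E'
from h import *
from workcell import sensors, imaging
s=sensors.get_obs(); p0=s["ee_pos"]; R0=Rn.from_euler("xyz",s["tcp_rot"],degrees=True)
print(p0,s["tcp_rot"],s["opening"])
for n in ["scene","top"]:
    p,d=imaging.camera(n); np.savez(n+"7.npz",p=p,d=d,**imaging.get_calibration(n))
    p,P=cloud(n+"7.npz"); hsv=cv2.cvtColor(p,cv2.COLOR_RGB2HSV); H,S=hsv[...,0].astype(int),hsv[...,1]
    m=((H<6)|(H>174))&(S>150)&(np.hypot(P[...,0]-.4125,P[...,1]-.3555)<.09)
    print(n,"car",m.sum(),rect(P[m][:,:2]),np.percentile(P[m][:,2],[2,98]))
    m=(abs(P[...,2]-.142)<.006)&(np.hypot(P[...,0]-.4215,P[...,1]+.0785)<.05); print("tin",m.sum(),cv2.minEnclosingCircle((P[m][:,:2]*1000).astype(np.float32)) if m.any() else "")
    if n=="scene": sc=p
# to tin: raise, untilt, go over tin (vertical, yaw as when grasped)
Rt=Rn.from_euler("xyz",[180,0,-122.1],degrees=True)
plan(p0,R0,[(np.array([.37,.25,.31]),R0,"up"),(np.array([.4215,-.0785,.31]),Rt,"over")])
E
```

```text
[0.37033134 0.2666987  0.19774514] [-179.75201206   40.13487146 -115.15008735] 0.08046660023328274
scene car 185 (array([415.8, 351.6]), array([67.1, 39.6]), 64.8) [0.06250238 0.09777311]
tin 235 ((423.7834777832031, -80.50463104248047), 30.799083709716797)
top car 415 (array([412.2, 353.8]), array([69.7, 32. ]), 64.6) [0.06884256 0.10052066]
tin 484 ((420.743408203125, -77.2726821899414), 28.79520606994629)
up [-0.61, -0.07, -0.96] [0.0, 0.0, 0.0] -> [0.37 0.25 0.31] [0.14  0.318]
over [1.0, -0.89, -0.84] [0.03, 0.63, 0.1] -> [0.394 0.094 0.311] [0.021 0.214]
over [1.0, -0.82, -0.39] [0.03, 0.55, 0.09] -> [ 0.416 -0.039  0.31 ] [-0.081  0.125]
over [0.3, -0.25, -0.03] [0.01, 0.16, 0.03] -> [ 0.421 -0.078  0.31 ] [-0.111  0.099]
```

The car stands at (413, 353) mm with its top at 98 mm, as it should. I'll go back to the tin.

>>> apply_moves(
  rows=[
    [[-0.15,-0.02,-0.24],[0,0,0],1],
    [[-0.3,-0.04,-0.48],[0,0,0],1],
    [[-0.45,-0.05,-0.72],[0,0,0],1],
    [[-0.61,-0.07,-0.96],[0,0,0],1],
  ],
)

```text
time: 21.65
ee_pos: [0.3697, 0.2512, 0.3063]
tcp_rot: [179.9, 39.8, -115.3]
wrist_force: [1.0, -0.5, -0.3]
opening: 0.0854
grasp_force: 0.0
```

>>> apply_moves(
  rows=[
    [[0.25,-0.22,-0.21],[0.01,0.16,0.03],1],
    [[0.5,-0.44,-0.42],[0.02,0.32,0.05],1],
    [[0.75,-0.67,-0.63],[0.02,0.48,0.08],1],
    [[1.0,-0.89,-0.84],[0.03,0.63,0.1],1],
  ],
)

```text
time: 22.05
ee_pos: [0.395, 0.0938, 0.3061]
tcp_rot: [179.1, 20.7, -118.6]
wrist_force: [1.0, 0.7, -0.1]
opening: 0.0855
grasp_force: 0.0
```

>>> apply_moves(
  rows=[
    [[0.25,-0.2,-0.1],[0.01,0.14,0.02],1],
    [[0.5,-0.41,-0.2],[0.02,0.28,0.05],1],
    [[0.75,-0.61,-0.29],[0.02,0.42,0.07],1],
    [[1.0,-0.82,-0.39],[0.03,0.55,0.09],1],
  ],
)

```text
time: 22.45
ee_pos: [0.4165, -0.0395, 0.3052]
tcp_rot: [179.4, 4.2, -121.1]
wrist_force: [1.0, 0.6, -0.1]
opening: 0.0853
grasp_force: 0.0
```

>>> apply_moves(
  rows=[
    [[0.15,-0.12,-0.02],[0,0.08,0.02],1],
    [[0.3,-0.25,-0.03],[0.01,0.16,0.03],1],
    [[0.3,-0.25,-0.03],[0.01,0.16,0.03],1],
    [[0.3,-0.25,-0.03],[0.01,0.16,0.03],1],
  ],
)

```text
time: 22.85
ee_pos: [0.4222, -0.0766, 0.3059]
tcp_rot: [179.7, -0.3, -122.0]
wrist_force: [0.7, 0.2, 0.1]
opening: 0.0853
grasp_force: 0.0
```

```bash
python3 - <<'E'
from h import *
from workcell import sensors, imaging
s=sensors.get_obs(); p0=s["ee_pos"]; R0=Rn.from_euler("xyz",s["tcp_rot"],degrees=True)
print(p0,s["tcp_rot"],s["opening"])
p,d=imaging.camera("wrist"); np.savez("w8.npz",p=p,d=d,**imaging.get_calibration("wrist")); p,P=cloud("w8.npz")
m=(abs(P[...,2]-.142)<.006)&(np.hypot(P[...,0]-.4215,P[...,1]+.0785)<.05); c=cv2.minEnclosingCircle((P[m][:,:2]*1000).astype(np.float32)); print("tin",m.sum(),c)
t=np.array(c[0])/1000; Rt=Rn.from_euler("xyz",[180,0,-122.1],degrees=True)
plan(p0,R0,[(np.r_[t,.2],Rt,"d"),(np.r_[t,.166],Rt,"d2")])
hsv=cv2.cvtColor(p,cv2.COLOR_RGB2HSV); m=(hsv[...,0]>60)&(hsv[...,0]<95)&(hsv[...,1]>60)&(abs(P[...,2]-.012)<.01)
h=(P[m][:,:2]*1000).astype(np.float32); print("disc",len(h),cv2.minEnclosingCircle(h))
E
```

```text
[ 0.42215335 -0.07661098  0.3058753 ] [ 179.69441531   -0.34632823 -122.00675984] 0.08530916055965149
tin 5299 ((421.2474060058594, -78.01200103759766), 29.1651668548584)
d [0.01, -0.01, 1.0] [0.01, -0.01, 0.0] -> [ 0.422 -0.078  0.206] [-0.111  0.099]
d [0.0, 0.0, 0.06] [0.0, -0.0, 0.0] -> [ 0.422 -0.078  0.2  ] [-0.111  0.099]
d2 [0.0, 0.0, 0.34] [0.0, -0.0, 0.0] -> [ 0.422 -0.078  0.166] [-0.111  0.099]
disc 5756 ((506.843017578125, -133.6403045654297), 44.791786193847656)
```

>>> apply_moves(
  rows=[
    [[0,0,0.25],[0,0,0],1],
    [[0.01,0,0.5],[0.01,-0.01,0],1],
    [[0.01,-0.01,0.75],[0.01,-0.01,0],1],
    [[0.01,-0.01,1.0],[0.01,-0.01,0],1],
    [[0.01,-0.01,1.0],[0.01,-0.01,0],1],
  ],
)

```text
time: 23.4
ee_pos: [0.4203, -0.0778, 0.204]
tcp_rot: [179.9, -0.1, -121.9]
wrist_force: [0.1, 0.3, 0.1]
opening: 0.0855
grasp_force: 0.0
```

>>> apply_moves(
  rows=[
    [[0,0,0.2],[0,0,0],1],
    [[0,0,0.4],[0,0,0],1],
    [[0,0,0.4],[0,0,0],1],
    [[0,0,0.4],[0,0,0],0.6],
    [[0,0,0.4],[0,0,0],0.6],
    [[0,0,0.4],[0,0,0],0.6],
    [[0,0,0.4],[0,0,0],0.6],
    [[0,0,0.4],[0,0,0],0.6],
    [[0,0,0.4],[0,0,0],0.6],
  ],
  force=35,
)

```text
time: 24.3
ee_pos: [0.4221, -0.0787, 0.1688]
tcp_rot: [-179.8, 0.0, -122.0]
wrist_force: [-2.9, 1.9, 7.1]
opening: 0.0632
grasp_force: 38.0
```

```bash
python3 - <<'E'
from h import *
from workcell import sensors
s=sensors.get_obs(); p0=s["ee_pos"]; R0=Rn.from_euler("xyz",s["tcp_rot"],degrees=True)
print(p0,s["tcp_rot"],s["opening"],s["grasp_force"],s["wrist_force"])
d=np.array([.5065-.4214,-.1332+.0781]); u=np.array([0,0,.025])
plan(p0,R0,[(p0+u,R0,"up"),(p0+u+np.r_[d,0],R0,"back")])
E
```

```text
[ 0.42209046 -0.07868331  0.16881775] [-1.79806214e+02  7.10125713e-03 -1.21996684e+02] 0.06320567381935598 38.012741804122925 [-2.94884927  1.91642682  7.08986763]
up [-0.0, -0.0, -0.25] [0.0, 0.0, 0.0] -> [ 0.422 -0.079  0.194] [-0.111  0.099]
back [0.02, -1.0, 0.0] [0.0, 0.0, 0.0] -> [ 0.506 -0.133  0.194] [-0.113 -0.001]
back [-0.0, -0.01, 0.0] [0.0, 0.0, 0.0] -> [ 0.507 -0.134  0.194] [-0.113 -0.002]
```

>>> apply_moves(
  rows=[
    [[0,0,-0.08],[0,0,0],0.5],
    [[0,0,-0.16],[0,0,0],0.5],
    [[0,0,-0.25],[0,0,0],0.5],
    [[0,0,-0.25],[0,0,0],0.5],
    [[0,-0.1,-0.25],[0,0,0],0.5],
    [[0,-0.25,-0.25],[0,0,0],0.5],
    [[0.01,-0.4,-0.25],[0,0,0],0.5],
    [[0.01,-0.55,-0.25],[0,0,0],0.5],
    [[0.01,-0.7,-0.25],[0,0,0],0.5],
    [[0.02,-0.85,-0.25],[0,0,0],0.5],
    [[0.02,-0.95,-0.25],[0,0,0],0.5],
    [[0.02,-1.0,-0.25],[0,0,0],0.5],
    [[0.02,-1.0,-0.25],[0,0,0],0.5],
    [[0.02,-1.0,-0.25],[0,0,0],0.5],
  ],
)

```text
time: 25.7
ee_pos: [0.5051, -0.1333, 0.1919]
tcp_rot: [-179.9, -0.1, -122.0]
wrist_force: [-0.6, -0.6, -4.2]
opening: 0.0631
grasp_force: 40.0
```

>>> apply_moves(
  rows=[
    [[0,0,0.08],[0,0,0],0.5],
    [[0,0,0.14],[0,0,0],0.5],
    [[0,0,0.18],[0,0,0],0.5],
    [[0,0,0.2],[0,0,0],0.5],
    [[0,0,0.22],[0,0,0],0.5],
    [[0,0,0.22],[0,0,0],0.5],
    [[0,0,0.22],[0,0,0],0.5],
  ],
)

```text
time: 26.4
ee_pos: [0.5055, -0.1336, 0.1703]
tcp_rot: [-179.9, -0.1, -122.0]
wrist_force: [-0.8, -0.3, -4.1]
opening: 0.0626
grasp_force: 40.0
```

>>> apply_moves(
  rows=[
    [[0,0,0.01],[0,0,0],0.5],
    [[0,0,0.02],[0,0,0],0.5],
    [[0,0,0.03],[0,0,0],0.5],
    [[0,0,0.03],[0,0,0],0.5],
  ],
)

```text
time: 26.8
ee_pos: [0.5056, -0.1335, 0.1689]
tcp_rot: [-179.8, -0.0, -122.0]
wrist_force: [-5.1, 2.1, 9.8]
opening: 0.0631
grasp_force: 41.4
```

Contact (10 N), and the tin is standing. I'll release, rise and check.

>>> apply_moves(
  rows=[
    [[0,0,0],[0,0,0],0.8],
    [[0,0,0],[0,0,0],0.9],
    [[0,0,0],[0,0,0],1],
    [[0,0,0],[0,0,0],1],
    [[0,0,0],[0,0,0],1],
  ],
)

```text
time: 27.3
ee_pos: [0.5055, -0.1336, 0.167]
tcp_rot: [-179.9, -0.1, -122.0]
wrist_force: [0.3, 1.2, 0.1]
opening: 0.0853
grasp_force: 0.0
```

>>> apply_moves(
  rows=[
    [[0,0,-0.15],[0,0,0],1],
    [[0,0,-0.35],[0,0,0],1],
    [[0,0,-0.6],[0,0,0],1],
    [[0,0,-0.85],[0,0,0],1],
    [[0,0,-1.0],[0,0,0],1],
    [[0,0,-1.0],[0,0,0],1],
  ],
)

```text
time: 27.9
ee_pos: [0.506, -0.1335, 0.2705]
tcp_rot: [-179.6, 0.0, -122.0]
wrist_force: [-0.2, -0.2, -0.4]
opening: 0.0854
grasp_force: 0.0
```

>>> apply_moves(
  rows=[
    [[0.25,0,-0.1],[0,0,0],1],
    [[0.5,0,-0.2],[0,0,0],1],
    [[0.75,0,-0.3],[0,0,0],1],
    [[1.0,0,-0.4],[0,0,0],1],
    [[1.0,0,-0.4],[0,0,0],1],
    [[1.0,0,-0.4],[0,0,0],1],
  ],
)

```text
time: 28.5
ee_pos: [0.4522, -0.2183, 0.3069]
tcp_rot: [-179.9, -0.1, -122.1]
wrist_force: [0.7, 0.0, -0.6]
opening: 0.0852
grasp_force: 0.0
```

```bash
python3 - <<'E'
from h import *
from workcell import sensors, imaging
s=sensors.get_obs(); print(s["time"],s["ee_pos"],s["wrist_force"])
for n in ["top","scene"]:
    p,d=imaging.camera(n); np.savez("e.npz",p=p,d=d,**imaging.get_calibration(n)); p,P=cloud("e.npz")
    hsv=cv2.cvtColor(p,cv2.COLOR_RGB2HSV); H,S=hsv[...,0].astype(int),hsv[...,1]
    m=(abs(P[...,2]-.142)<.006)&(np.hypot(P[...,0]-.506,P[...,1]+.133)<.05); print(n,"tin lid",m.sum(),cv2.minEnclosingCircle((P[m][:,:2]*1000).astype(np.float32)) if m.any() else "")
    m=((H<6)|(H>174))&(S>150)&(np.hypot(P[...,0]-.4125,P[...,1]-.3555)<.09); print("car",m.sum(),rect(P[m][:,:2]),np.percentile(P[m][:,2],[2,98]))
cv2.imwrite("pics/end.png",p[...,::-1])
E
```

```text
28.5 [ 0.45216899 -0.21829206  0.30692143] [ 0.72920656  0.04386332 -0.55568387]
top tin lid 469 ((503.96441650390625, -132.10769653320312), 28.937557220458984)
car 418 (array([411.9, 354.2]), array([69.8, 32.4]), 64.3) [0.06872225 0.10174185]
scene tin lid 276 ((507.5457763671875, -133.4945526123047), 31.16004180908203)
car 186 (array([416.4, 349.7]), array([70.8, 38.4]), 68.0) [0.06353801 0.09705782]
```

View pics/end.png

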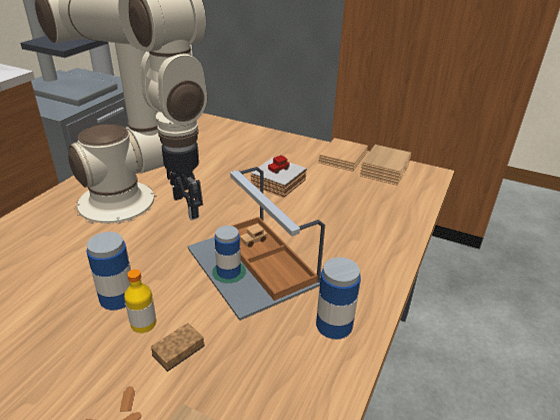

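The tin is back upright on its disc at (228,255), the red car stands on the white panel at (278,163), and everything else is where it was.

```bash
python3 -c "
from workcell import bot; print(bot.job_done())"
```

```text
the job is handed in; nothing more can be done
None
```

I've handed the job in at about 28.5 s with no verdict shown. By the last camera check, the red car stands on its wheels near the middle of the white panel, the blue tin is upright and within about 3 mm of its disc's centre, and the plain car, glue bottle and sanding block look unmoved.

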